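Hold the hidden bolt head while the nut is run up

ROBOT

A 6-joint arm with a two-finger parallel gripper is mounted at the origin on the work surface. World frame = base frame: x ahead of the robot, y to its left, z up, the work surface at z = 0. Lengths are in m, angles in rad, forces in N, time in s.
With the tool pointing down it reaches from about 0.425 to 0.95 m from the base axis. Payload 14.7 kg.
Tool frame: the origin (TCP) lies midway between the tips of the shut fingers; the grasp point (between the pads) lies grip_point_offset behind it (grip_point_offset is the distance from the TCP to the grasp point, in m); z points along the fingers, y is the direction in which the jaws open and shut (so a half turn about z gives the same grasp; the last joint's range is limited). The gripper opens to 85 mm and grips with 20 to 120 N. Pads are 22 mm wide; open, the fingers measure 114 mm over their backs; the gripper's body (76 mm by 85 mm) begins 54 mm behind the grasp point. The pads swing forward as they close: fully open they stand 13 mm farther back than shut.
Start: joints at [-1.369, 0.48, 1.596, -0, 1.065, -0.047], TCP at [0.16, -0.63, 0.231] pointing down, gripper open.
Joint ranges: [-2.75, 2.75], [-0.82, 2.05], [0.23, 2.67], [-1.56, 4.7], [0.09, 2.69], [-2.92, 2.92]. Speed limits (rad/s): [1.89, 1.89, 2.39, 3.01, 3.01, 3.01].

INTERFACE

Orientations are given as a unit quaternion [x, y, z, w].
In Python, from station import get_state, snapshot, finish_job, grip_point_offset gives the robot as it stands.
- The arm moves only by the tool jog_arm, never from a script. Its argument "increments" is one flat list of numbers, 5 for each row, row after row: the opening, from -1 (shut) to 1 (fully open), then the shift along the tool's x, y, z each as a share of 50 mm, from -1 to 1, then the turn about the tool's z as a share of 0.5 rad, from -1 to 1. A call has 1 to 12 rows; each row shifts and turns the pose as measured when the row begins, along the tool's axes as they then stand; what a row does not reach is not made up. A row lasts 1/12 s, in which the tool goes at most 41.7 mm and 7.16 degrees, less where a joint would pass 70% of its speed; a pose out of reach is approached as far as the arm can. A call with a number of a shift or a turn outside -1 to 1 is refused whole. A call with a gripper value outside its range is refused whole. The fingers move at their own pace and stop on an object; the grip force is fixed at half the most. Time passes only in rows, so rows that do not move let the fingers close. It gives the time, the measured TCP pose, the force and the opening at its end, in the units of the state.
- get_state(): the state, without advancing time (a new reading comes with each control period).
- snapshot(name): name is "scene" or "top"; returns a dict with "image" (384x512x3 uint8, red, green, blue), "fx", "fy", "cx", "cy" (pixels), "world_from_camera" (4x4, takes a point from camera to world coordinates). Camera axes: x right, y down, z forward; pixel columns grow to the right and rows downward; lengths in m; the calibration is good to about 2 mm. A picture is of the moment at which its call begins. There is no depth.
- finish_job(): hands the job in, once; it reports no verdict.
The state is a dict: "clock": time; "joint_positions": joint angles; "joint_vel": joint speeds; "effort": joint torques, N m; "ee_pos": TCP position; "tool_rot": TCP orientation; "force": force on the tool from outside, world axes, zero at the start; "wrist_torque": the same for the moment, N m; "opening": finger opening in m.
Only numpy, scipy, OpenCV 4.12 (cv2) and the standard library are available. Lean on these libraries where they do the work, as an engineer would, in place of code of your own. Each camera call takes 0.05 s, during which the arm holds its last target. There are 200 camera calls.

TASK

The nut runner is already turning the nut on the front of the blue polisher bracket, and the loose bolt is going round with it. Lift the dust cover off the slot behind the bracket by its knob and set it down flat, without dropping it, in the middle of the black rubber mat; then reach down into the slot, grip the hex bolt head between the fingers and hold it firmly so that it stops turning. Finish while still holding the bolt head still, and leave everything else on the bench where it is.

Things in the scene. Friction and masses are not known exactly. Their poses are not given: they have to be found in the camera images.
- bracket: Fixed blue steel bracket of a bench polisher, with a slot behind it. Origin on the bench top, right under the bolt head's centre; z up, x from the robot's side to the far side (yaw within 0.35 rad of world x). In its frame the blue plate spans x -30 to -24 mm, y -85 to 85 mm, top 105 mm above the bench; its foot reaches to x -70 mm.
- slot (a point): Centre of the slot's mouth, 105 mm above the bench, straight above the bolt head. The slot is 48 mm wide along the bracket's x, 150 mm long along its y, and empty down to the bench apart from the bolt. It lies between the blue plate and 4 mm steel walls on the far side and at both ends, all 105 mm high. With the cover off nothing on the bracket is higher.
- runner (a point): Middle of the fixed nut runner on the robot's side of the bracket: black and yellow cylinder, 42 mm across, axis 80 mm above the bench, along the bracket's x from x = -172 mm to the turning socket at the plate; top 101 mm.
- wheel (a point): Centre of the felt wheel on the far side of the bracket, 72 mm across, 50 mm above the bench, reaching to x = 88 mm in the bracket's frame; top 86 mm.
- bolt: Bolt in the slot. Origin: centre of its brass hex head, 80 mm above the bench, mid-slot (24 mm from plate and far wall). Head 24 mm across flats, 28 across corners, 20 mm long along x, the level bolt axis (the bracket's x); 14 mm shank to the plate. Turns endlessly at 0.12 rad/s, dragged by 0.03 N m, any angle; fingers closing along the bracket's y with 15 N or more square and stop it.
- cover: Loose aluminium dust cover on the slot's rim, 0.14 to 0.28 kg, long side along the bracket's y. Plate 64 (x) by 166 (y) by 4 mm; beneath it a lip 42 x 144 x 5 mm drops into the slot with 3 mm play. Origin: centre of the lip's underside (100 mm above the bench on the slot, 3 mm on the mat); z up. Plate top is 9 mm above the origin.
- knob (a point): Centre of the cover's grip: dark wooden upright cylinder, 26 mm across, 24 mm high, 33 mm above the cover's origin (grip from 21 to 45 mm, on a 14 mm stem).
- mat: Black rubber mat fixed flat on the bench, 200 x 200 x 3 mm, left or right of the bracket; origin at the centre of its underside. Clear of the bracket, with free bench around it.
- gem_tray: Bystander: white plastic tray, 100 x 70 x 16 mm, with small coloured stones; origin at the centre of its underside
- hammer: Bystander: small hammer lying on the bench, 240 mm long, wooden handle; origin on its underside, near the middle
- ring_dish: Bystander: round steel dish, 76 mm across, 22 mm high, with gold rings on it; origin on its underside, near the middle
- jar: Bystander: glass jar with black cap, 56 mm across, 70 mm high; origin on its underside, near the middle
- tweezers: Bystander: steel tweezers, 150 mm long, lying flat; origin on its underside, near the middle
- pliers: Bystander: pliers with blue grips, 160 mm long, lying flat; origin on its underside, near the middle
- brass_cup: Bystander: round solid brass dapping block, 52 mm across, 36 mm high; origin on its underside, near the middle
Things that resemble listed ones, but are neither listed nor needed, are in the scene too. Of the things shaped like the cover, the aluminium one is meant.

How it is judged:
By the outcome, as a careful person would: the job done as asked, in the order asked, and still so for the second after the job is handed in, while the arm keeps its last pose, push and grip.
It also fails if it takes over 64 s, if anything falls off the work surface, if the arm or the gripper's body presses on something with over 40 N, if the wrist force passes 120 N, or if a joint passes its speed limit or range.

## Working session

There is one attempt and no reset: what is moved stays moved. The work goes in short steps, Python scripts to look and compute and a tool call to move; the robot and the scene stay as the last step left them, time stands still between calls to the robot, and variables do not carry over. Pictures are saved under pics/ and viewed, about 8 in all and at most 12, crops included, and the job is handed in when it is done.

Besides the shell and the picture viewer there is one more tool, called as name(argument=value, ...) on one line, values as JSON. jog_arm: Moves the arm, as the interface text tells. Its arguments: {"type":"object","properties":{"increments":{"type":"array"}},"required":["increments"]}

```bash
mkdir -p pics; python3 - <<'E'
from station import *
import cv2,pickle
print(get_state(),grip_point_offset)
for n in("scene","top"):
    s=snapshot(n);pickle.dump(s,open(n+".pkl","wb"))
    cv2.imwrite(f"pics/{n}1.png",cv2.resize(s["image"][:,:,::-1],None,fx=1.5,fy=1.5,interpolation=cv2.INTER_CUBIC))
    print(n,s["fx"],s["cx"],s["cy"],s["world_from_camera"].round(3).tolist())
E
```

```text
{'clock': 0.0, 'joint_positions': array([-1.36863037e+00,  4.80822319e-01,  1.59689515e+00, -1.71868544e-05,
        1.06513561e+00, -4.66203203e-02]), 'joint_vel': array([ 7.36047790e-04, -1.91186349e-04,  1.11268396e-03,  4.45954946e-04,
       -1.35242017e-03,  3.55828902e-05]), 'effort': array([-2.48950164e-03, -9.50651407e+01, -4.30166459e+01, -2.44618777e-04,
        1.24830069e-02,  3.70977966e-05]), 'ee_pos': array([ 0.1599618 , -0.6295561 ,  0.23067065]), 'tool_rot': array([ 9.92272431e-01,  1.24076696e-01, -5.64567765e-05, -6.27725035e-04]), 'force': array([0.87643116, 0.44284356, 0.25288423]), 'wrist_torque': array([-0.00273813, -0.0057254 ,  0.01138808]), 'opening': 0.08554292599477278} 0.0187
scene 358.0844147489355 254.2778666333658 192.3739181593116 [[0.784, 0.52, -0.338, 0.965], [0.62, -0.643, 0.449, -0.579], [0.016, -0.562, -0.827, 1.149], [0.0, 0.0, 0.0, 1.0]]
top 390.2831517086993 258.32615796331226 190.2495031592888 [[0.017, -0.992, 0.128, 0.368], [-1.0, -0.016, 0.008, -0.01], [-0.006, -0.128, -0.992, 1.359], [0.0, 0.0, 0.0, 1.0]]
```

View pics/scene1.png

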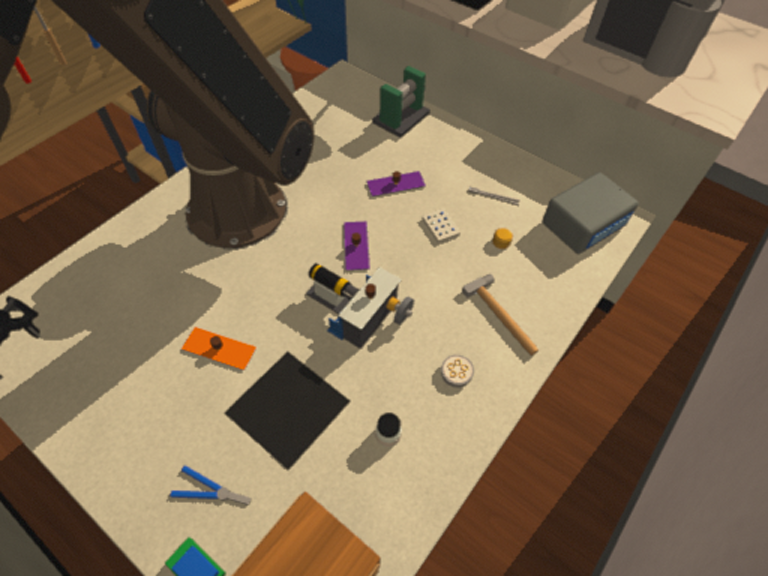

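View pics/top1.png

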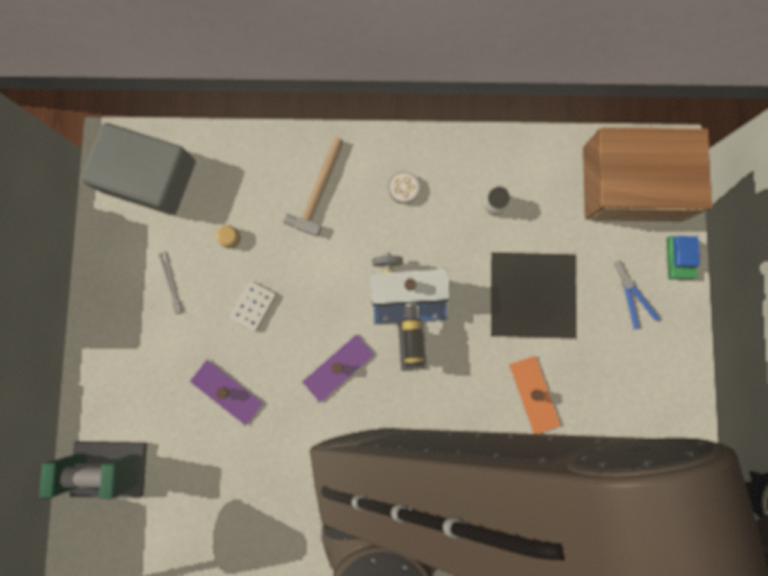

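The scene and top views agree. In 1.5x top pixels, the things shaped like the cover are purple (227,393), purple (338,368), orange (535,396), and the aluminium one on the bracket at (410,285), which is the one I want. The mat is at (534,295), on the robot's right. The bench lookalike is the green machine at (90,478).

```bash
cat > h.py <<'E'
import numpy as np,cv2
def ray(s,u,v):
    T=s["world_from_camera"];d=T[:3,:3]@np.array([(u-s["cx"])/s["fx"],(v-s["cy"])/s["fy"],1]);return T[:3,3],d/np.linalg.norm(d)
def onz(s,u,v,z):
    o,d=ray(s,u,v);return o+d*(z-o[2])/d[2]
def tri(s1,p1,s2,p2):
    o1,d1=ray(s1,*p1);o2,d2=ray(s2,*p2)
    t=np.linalg.lstsq(np.c_[d1,-d2],o2-o1,rcond=None)[0]
    a,b=o1+t[0]*d1,o2+t[1]*d2;return (a+b)/2,np.linalg.norm(a-b)
def blob(s,mask,roi):
    x0,y0,x1,y1=roi;m=np.zeros(mask.shape,np.uint8);m[y0:y1,x0:x1]=mask[y0:y1,x0:x1]
    cs=cv2.findContours(m,cv2.RETR_EXTERNAL,cv2.CHAIN_APPROX_NONE)[0];c=max(cs,key=cv2.contourArea)
    M=cv2.moments(c);return c,(M["m10"]/M["m00"],M["m01"]/M["m00"])
def project(s,P):
    q=np.linalg.inv(s["world_from_camera"])@np.r_[P,1];return q[0]/q[2]*s["fx"]+s["cx"],q[1]/q[2]*s["fy"]+s["cy"]
E
python3 - <<'E'
import pickle;from h import *
S={n:pickle.load(open(n+".pkl","rb")) for n in("scene","top")}
K={}
for n,roi,rk,rm in(("top",(240,172,305,212),(262,180,285,200),(320,160,392,232)),("scene",(222,175,272,235),(238,184,257,203),(145,228,240,318))):
    s=S[n];im=s["image"].astype(int);hsv=cv2.cvtColor(s["image"],cv2.COLOR_RGB2HSV)
    kn=((im.sum(2)<230)&(im[...,0]>im[...,2]+15)).astype(np.uint8)
    c,K[n]=blob(s,kn,rk);print(n,"knob",K[n],cv2.boundingRect(c))
    cov=((hsv[...,1]<45)&(hsv[...,2]>140)).astype(np.uint8)
    c,p=blob(s,cov,roi);r=cv2.minAreaRect(c);print("cover",cv2.contourArea(c),r)
    if n=="top":
        b=np.array([onz(s,*q,.109)for q in cv2.boxPoints(r)]);print(b.round(4).tolist(),b.mean(0))
    mt=(hsv[...,2]<70).astype(np.uint8)
    c,p=blob(s,mt,rm);r=cv2.minAreaRect(c);b=np.array([onz(s,*q,.003)for q in cv2.boxPoints(r)]);print("mat",p,onz(s,*p,.003),[np.linalg.norm(b[i]-b[i-1]).round(3) for i in range(4)],b.round(3).tolist())
    K[n+"m"]=p
print(tri(S["top"],K["top"],S["scene"],K["scene"]),tri(S["top"],K["topm"],S["scene"],K["scenem"]))
t=S["top"]["image"][160:255,225:305,::-1];u=S["scene"]["image"][160:255,195:275,::-1]
cv2.imwrite("pics/crop1.png",cv2.resize(np.hstack([t,u]),None,fx=5,fy=5,interpolation=cv2.INTER_CUBIC))
E
```

```text
Traceback (most recent call last):
  File "h.py", line 12, in blob
    cs=cv2.findContours(m,cv2.RETR_EXTERNAL,cv2.CHAIN_APPROX_NONE)[0];c=max(cs,key=cv2.contourArea)
                                                                        ~~~^^^^^^^^^^^^^^^^^^^^^^^^
ValueError: max() iterable argument is empty
```

```bash
cat > m.py <<'E'
import pickle;from h import *
S={n:pickle.load(open(n+".pkl","rb")) for n in("scene","top")}
K={}
t=S["top"]["image"];u=S["scene"]["image"]
print(t[190,262:286].tolist(),t[190-14,262].tolist(),t[150,270].tolist())
cv2.imwrite("pics/crop1.png",cv2.resize(np.hstack([t[160:255,225:305,::-1],u[160:255,195:275,::-1]]),None,fx=5,fy=5,interpolation=cv2.INTER_CUBIC))
for n,roi,rk,rm in(("top",(240,172,305,202),(262,180,285,200),(320,160,392,232)),("scene",(222,175,272,235),(238,184,257,203),(145,228,240,318))):
    s=S[n];im=s["image"].astype(int);hsv=cv2.cvtColor(s["image"],cv2.COLOR_RGB2HSV)
    kn=((im.sum(2)<330)&(im[...,0]>im[...,2]+12)).astype(np.uint8)
    c,K[n]=blob(s,kn,rk);print(n,"knob",K[n],cv2.boundingRect(c))
    cov=((hsv[...,1]<35)&(hsv[...,2]>130)).astype(np.uint8)
    c,p=blob(s,cov,roi);r=cv2.minAreaRect(c);print("cover",cv2.contourArea(c),r)
    if n=="top":
        b=np.array([onz(s,*q,.109)for q in cv2.boxPoints(r)]);print(b.round(4).tolist(),b.mean(0))
    mt=(hsv[...,2]<70).astype(np.uint8)
    c,p=blob(s,mt,rm);r=cv2.minAreaRect(c);b=np.array([onz(s,*q,.003)for q in cv2.boxPoints(r)]);print("mat",p,onz(s,*p,.003),[np.linalg.norm(b[i]-b[i-1]).round(3) for i in range(4)],b.round(3).tolist())
    K[n+"m"]=p
print(tri(S["top"],K["top"],S["scene"],K["scene"]),tri(S["top"],K["topm"],S["scene"],K["scenem"]))
E
python3 m.py
```

```text
[[190, 188, 173], [191, 188, 173], [191, 188, 173], [191, 188, 173], [191, 189, 174], [190, 187, 173], [182, 178, 163], [158, 152, 136], [126, 111, 96], [109, 87, 71], [107, 84, 67], [107, 85, 68], [107, 84, 67], [106, 85, 69], [110, 94, 79], [121, 113, 99], [134, 130, 118], [139, 137, 124], [139, 137, 125], [139, 137, 124], [139, 137, 124], [140, 138, 125], [141, 138, 126], [145, 143, 130]] [89, 87, 76] [187, 180, 159]
top knob (273.4353741496598, 189.34013605442175) (271, 186, 6, 7)
cover 1009.0 ((272.55126953125, 190.39707946777344), (21.222524642944336, 53.19892883300781), 86.72950744628906)
[[0.5577, 0.043, 0.109], [0.5703, -0.1289, 0.109], [0.5014, -0.133, 0.109], [0.4888, 0.0376, 0.109]] [ 0.52954754 -0.04533538  0.109     ]
mat (355.2156651590207, 198.9389044439658) [ 0.51768671 -0.33693871  0.003     ] [np.float64(0.179), np.float64(0.19), np.float64(0.179), np.float64(0.187)] [[0.615, -0.243, 0.003], [0.618, -0.433, 0.003], [0.439, -0.428, 0.003], [0.436, -0.242, 0.003]]
scene knob (246.43253968253967, 193.78968253968253) (243, 189, 7, 10)Traceback (most recent call last):
  File "m.py", line 12, in <module>
    c,p=blob(s,cov,roi);r=cv2.minAreaRect(c);print("cover",cv2.contourArea(c),r)
        ~~~~^^^^^^^^^^^
  File "h.py", line 13, in blob
    M=cv2.moments(c);return c,(M["m10"]/M["m00"],M["m01"]/M["m00"])
                               ~~~~~~~~^~~~~~~~~
ZeroDivisionError: float division by zero
```

View pics/crop1.png

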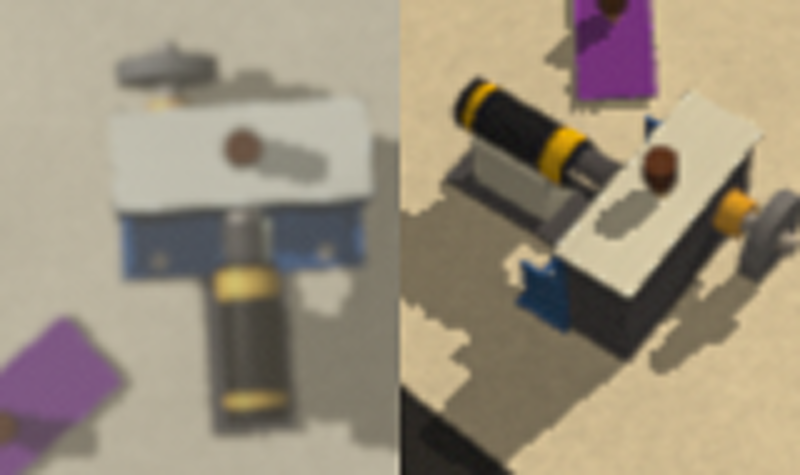

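```bash
python3 - <<'E'
import pickle;from h import *
S={n:pickle.load(open(n+".pkl","rb")) for n in("scene","top")};t,u=S["top"],S["scene"]
a=np.array([(110,113),(113,212),(362,95),(373,195)])/5+[225,160]-.4
b=np.array([(762,135),(690,92),(630,297),(553,243)])/5+[195-80,160]-.4
P=[]
for p,q in zip(a,b):
    r=tri(t,p,u,q);P.append(r[0]);print(r[0].round(4),r[1].round(4))
P=np.array(P);print("cover c",P.mean(0)); d=P[:2].mean(0)-P[2:].mean(0);print("yaw",np.arctan2(-d[0],d[1]),np.linalg.norm(d))
k=tri(t,(273.43,189.34),u,(246.43,193.79));print("knob",k)
for s,roi in((t,(315,155,397,237)),(u,(140,225,245,325))):
    hsv=cv2.cvtColor(s["image"],cv2.COLOR_RGB2HSV);
    c,p=blob(s,(hsv[...,2]<100).astype(np.uint8),roi)
    bb=cv2.approxPolyDP(c,6,True)[:,0];w=np.array([onz(s,*q,.003)for q in bb]);print(p,onz(s,*p,.003).round(4),w.round(3).tolist())
E
```

```text
[0.556  0.0392 0.1006] 0.0003
[0.4916 0.0364 0.1005] 0.0009
[ 0.5695 -0.1248  0.1052] 0.0011
[ 0.5044 -0.1301  0.1142] 0.0022
cover c [ 0.53036753 -0.04482407  0.10509903]
yaw 0.07906633327804166 0.1660126949610132
knob (array([ 0.53045857, -0.0471379 ,  0.13020733]), np.float64(0.0009662800984446003))
(355.2429806828391, 196.63252470799637) [ 0.5258 -0.3372  0.003 ] [[0.622, -0.246, 0.003], [0.432, -0.242, 0.003], [0.432, -0.432, 0.003], [0.622, -0.433, 0.003]]
(191.24129546277612, 272.4889026850846) [ 0.533  -0.3434  0.003 ] [[0.434, -0.242, 0.003], [0.432, -0.435, 0.003], [0.626, -0.436, 0.003], [0.627, -0.243, 0.003]]
```

The crop shows the aluminium cover with its dark knob, sitting on the blue bracket with the runner in front. The choice is confirmed. The cover centre is about (0.530,-0.046), yaw 0.078, and the mat centre is about (0.528,-0.339).

jog_arm(increments=[1,0,0,0,0.17,1,0.2,-0.3,0,0.17,1,0.46,-0.62,0,0,1,0.46,-0.62,0,0,1,0.46,-0.62,0,0,1,0.46,-0.62,0,0,1,0.46,-0.62,0,0,1,0.46,-0.62,0,0,1,0.46,-0.62,0,0,1,0.46,-0.62,0,0])

```text
clock: 0.93
ee_pos: [0.3342, -0.3462, 0.227]
tool_rot: [1.0, 0.03, -0.001, -0.002]
force: [0.8, -0.2, 0.1]
opening: 0.0857
```

```bash
cat > go.py <<'E'
import sys,numpy as np
from station import get_state
from scipy.spatial.transform import Rotation as R
s=get_state();r=R.from_quat(s["tool_rot"])
T=np.array([float(v) for v in sys.argv[1:4]]);psi=float(sys.argv[4])
x=r.as_matrix()[:,0];cur=np.arctan2(x[1],x[0])
print("t",s["clock"],"pos",s["ee_pos"].round(4),"psi",cur.round(4),"zaxis",r.as_matrix()[:,2].round(4),"F",s["force"].round(1),"op",round(s["opening"],4))
print("tool shift /50mm",(r.inv().apply(T-s["ee_pos"])/.05).round(3),"turn/.5",round((cur-psi)/.5,3))
E
python3 go.py .530 -.0465 .231 .078
```

```text
t 0.9333 pos [ 0.3342 -0.3462  0.227 ] psi 0.0602 zaxis [-0.0024  0.003  -1.    ] F [ 0.8 -0.2  0.1] op 0.0857
tool shift /50mm [ 4.269 -5.747 -0.072] turn/.5 -0.036
```

jog_arm(increments=[1,0.46,-0.62,0,0,1,0.46,-0.62,0,0,1,0.46,-0.62,0,0,1,0.46,-0.62,0,0,1,0.46,-0.62,0,0,1,0.46,-0.62,0,0,1,0.46,-0.62,0,0,1,0.46,-0.62,0,-0.036,1,0.3,-0.4,-0.07,0,1,0,0,0,0])

```text
clock: 1.77
ee_pos: [0.5241, -0.0444, 0.2304]
tool_rot: [0.999, 0.041, -0.001, -0.002]
force: [-0.6, -0.2, 1.0]
opening: 0.0854
```

```bash
python3 go.py .530 -.0465 .16 .078
```

```text
t 1.7667 pos [ 0.5241 -0.0444  0.2304] psi 0.082 zaxis [-0.0022  0.0045 -1.    ] F [-0.6 -0.2  1. ] op 0.0854
tool shift /50mm [0.117 0.058 1.408] turn/.5 0.008
```

jog_arm(increments=[1,0.12,0.06,0,0,1,0,0,0.5,0,1,0,0,0.5,0,1,0,0,0.3,0,1,0,0,0,0])

```text
clock: 2.18
ee_pos: [0.5322, -0.0477, 0.1636]
tool_rot: [0.999, 0.042, 0.0, -0.002]
force: [-1.3, -0.5, 0.1]
opening: 0.0852
```

```bash
python3 go.py .530 -.0465 .115 .078; python3 - <<'E'
from h import *;from station import snapshot
s=snapshot("scene");u=snapshot("top")
cv2.imwrite("pics/c2.png",cv2.resize(np.hstack([s["image"][140:240,190:290,::-1],u["image"][140:240,225:305,::-1]]),None,fx=4,fy=4,interpolation=cv2.INTER_CUBIC))
E
```

```text
t 2.1833 pos [ 0.5322 -0.0477  0.1636] psi 0.0849 zaxis [ 1.0e-04  3.5e-03 -1.0e+00] F [-1.3 -0.5  0.1] op 0.0852
tool shift /50mm [-0.042 -0.024  0.973] turn/.5 0.014
```

View pics/c2.png

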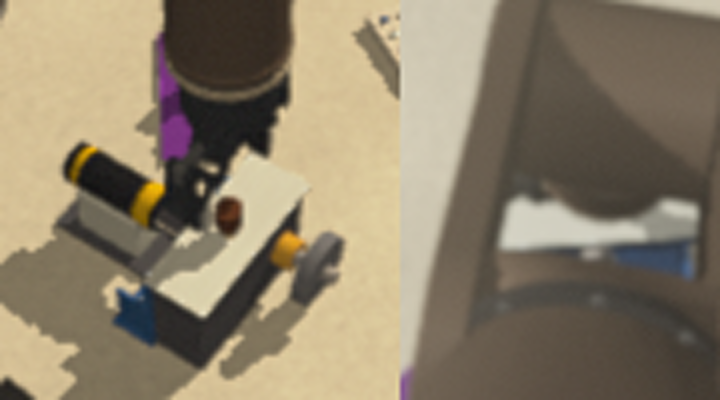

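```bash
python3 - <<'E'
from h import *;import pickle
s=pickle.load(open("scene.pkl","rb"))
for P in[(.532,-.048,.164),(.532,-.091,.177),(.532,-.005,.177),(.532,-.048,.25),(.53,-.046,.133)]:
    u=np.array(project(s,P));print(P,u.round(1),((u-[190,140])*4).round())
E
```

```text
(0.532, -0.048, 0.164) [246.5 188.6] [226. 194.]
(0.532, -0.091, 0.177) [238.2 194.7] [193. 219.]
(0.532, -0.005, 0.177) [254.5 178.2] [258. 153.]
(0.532, -0.048, 0.25) [246.4 173. ] [226. 132.]
(0.53, -0.046, 0.133) [246.4 193.1] [226. 212.]
```

The view shows the knob at crop (229,215), and the left fingertip at about (195,215), close to the projected (193,219). They are aligned, so I'll descend.

jog_arm(increments=[1,-0.04,-0.02,0.3,0,1,0,0,0.3,0,1,0,0,0.25,0,1,0,0,0.1,0,1,0,0,0,0])

```text
clock: 2.7
ee_pos: [0.5353, -0.0503, 0.1233]
tool_rot: [0.999, 0.041, 0.006, -0.001]
force: [0.2, -0.5, -0.1]
opening: 0.0852
```

```bash
python3 go.py .530 -.0465 .115 .078
```

```text
t 2.7 pos [ 0.5353 -0.0503  0.1233] psi 0.0813 zaxis [ 0.0113  0.0016 -0.9999] F [ 0.2 -0.5 -0.1] op 0.0852
tool shift /50mm [-0.102 -0.083  0.164] turn/.5 0.007
```

jog_arm(increments=[1,-0.1,-0.08,0.1,0,1,0,0,0.06,0,1,0,0,0,0])

```text
clock: 2.95
ee_pos: [0.5311, -0.0472, 0.1172]
tool_rot: [0.999, 0.04, 0.007, -0.0]
force: [0.1, 0.6, 0.4]
opening: 0.0854
```

```bash
python3 go.py .530 -.0465 .115 .078; python3 -c "
from station import *;print(get_state()['joint_positions'],get_state()['joint_vel'])"
```

```text
t 2.95 pos [ 0.5311 -0.0472  0.1172] psi 0.0804 zaxis [ 0.0146  0.0011 -0.9999] F [0.1 0.6 0.4] op 0.0854
tool shift /50mm [-0.022 -0.015  0.044] turn/.5 0.005
[-0.14768513  0.46395514  1.98275839  0.00515542  0.68055766  1.33874426] [ 0.00456483 -0.01737054  0.01127281  0.00165601  0.013093    0.00331075]
```

jog_arm(increments=[1,-0.02,-0.02,0.04,0,-1,0,0,0,0,-1,0,0,0,0,-1,0,0,0,0,-1,0,0,0,0,-1,0,0,0,0,-1,0,0,0,0,-1,0,0,0,0,-1,0,0,0,0,-1,0,0,0,0])

```text
clock: 3.78
ee_pos: [0.5307, -0.0461, 0.1168]
tool_rot: [0.999, 0.04, 0.008, -0.0]
force: [-0.8, 0.1, 1.2]
opening: 0.0239
```

```bash
python3 go.py .530 -.0465 .115 .078
```

```text
t 3.7833 pos [ 0.5307 -0.0461  0.1168] psi 0.0809 zaxis [ 1.670e-02  8.000e-04 -9.999e-01] F [-0.8  0.1  1.2] op 0.0239
tool shift /50mm [-0.016  0.007  0.036] turn/.5 0.006
```

jog_arm(increments=[-1,0,0,-0.1,0,-1,0,0,-0.2,0,-1,0,0,-0.3,0,-1,0,0,-0.3,0,-1,0,0,-0.3,0,-1,0,0,-0.3,0,-1,0,0,-0.3,0,-1,0,0,-0.2,0,-1,0,0,0,0])

```text
clock: 4.53
ee_pos: [0.5281, -0.0461, 0.2262]
tool_rot: [0.999, 0.04, 0.008, -0.0]
force: [0.2, 0.2, -1.7]
opening: 0.0241
```

```bash
python3 go.py .528 -.339 .2 0; python3 - <<'E'
from h import *;from station import snapshot
import pickle
s=snapshot("scene");u=snapshot("top");pickle.dump((s,u),open("b.pkl","wb"))
cv2.imwrite("pics/c3.png",cv2.resize(np.hstack([s["image"][140:240,200:280,::-1],u["image"][150:250,225:305,::-1]]),None,fx=5,fy=5,interpolation=cv2.INTER_CUBIC))
E
```

```text
t 4.5333 pos [ 0.5281 -0.0461  0.2262] psi 0.0809 zaxis [ 1.580e-02  9.000e-04 -9.999e-01] F [ 0.2  0.2 -1.7] op 0.0241
tool shift /50mm [-0.483  5.839  0.518] turn/.5 0.162
```

View pics/c3.png

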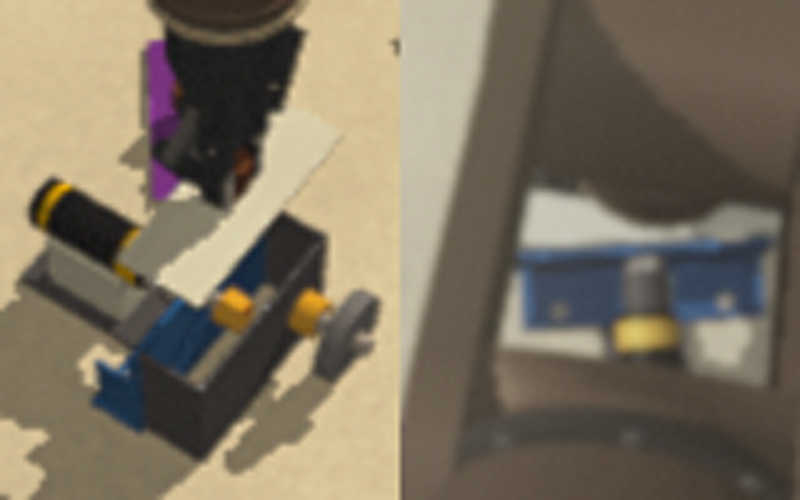

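Picture: the cover is held and roughly level, the slot is open, and the brass hex head is visible at scene crop (233,310).

jog_arm(increments=[-1,-0.02,0.2,0,0,-1,-0.05,0.4,0,0,-1,-0.06,0.6,0,0,-1,-0.06,0.7,0,0,-1,-0.06,0.7,0,0,-1,-0.06,0.7,0,0,-1,-0.06,0.7,0,0,-1,-0.06,0.7,0,0,-1,-0.05,0.5,0,0,-1,-0.03,0.3,0,0,-1,0,0.1,0,0,-1,0,0,0,0])

```text
clock: 5.63
ee_pos: [0.5166, -0.3442, 0.2119]
tool_rot: [0.999, 0.042, 0.0, -0.004]
force: [-0.6, -0.4, -1.2]
opening: 0.0244
```

```bash
python3 go.py .528 -.339 .06 .04; python3 - <<'E'
# slot measurement: view now free in scene and top
from h import *;from station import snapshot
import pickle
s=snapshot("scene");u=snapshot("top");pickle.dump((s,u),open("b.pkl","wb"))
cv2.imwrite("pics/c4.png",cv2.resize(np.hstack([s["image"][165:240,205:285,::-1],u["image"][160:235,230:310,::-1]]),None,fx=5,fy=5,interpolation=cv2.INTER_CUBIC))
E
```

```text
t 5.6333 pos [ 0.5166 -0.3442  0.2119] psi 0.084 zaxis [-2.0e-04  7.4e-03 -1.0e+00] F [-0.6 -0.4 -1.2] op 0.0244
tool shift /50mm [ 0.235 -0.062  3.039] turn/.5 0.088
```

View pics/c4.png

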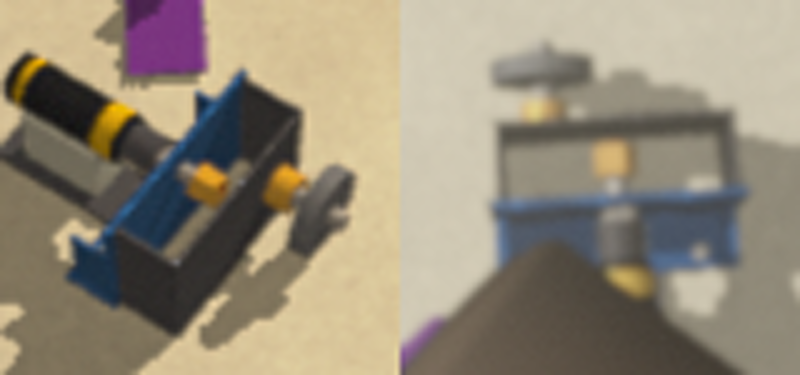

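```bash
python3 - <<'E'
import pickle;from h import *
s,u=pickle.load(open("b.pkl","rb"))
K=[]
for im,roi in((s,(238,192,253,211)),(u,(267,184,284,200))):
    h=cv2.cvtColor(im["image"],cv2.COLOR_RGB2HSV);m=((h[...,0]<28)&(h[...,1]>95)).astype(np.uint8)
    c,p=blob(im,m,roi);K.append(p);print(p,cv2.boundingRect(c),cv2.contourArea(c))
print("bolt",tri(s,K[0],u,K[1]))
print("top ray z=.09",onz(u,*K[1],.09),"scene z=.085",onz(s,*K[0],.085))
# rim: top tile (x-400)/5+230, y/5+160 ; scene x/5+205,y/5+165
T=lambda x,y:((x-400)/5+230-.4,y/5+160-.4)
Sc=lambda x,y:(x/5+205-.4,y/5+165-.4)
P=[tri(u,T(*a),s,Sc(*b)) for a,b in(((497,122),(301,110)),((735,110),(180,262)),((495,206),(242,73)))]
for p in P:print(p[0].round(4),p[1].round(4))
E
```

```text
(246.3512544802867, 201.6200716845878) (242, 197, 9, 10) 46.5
(272.03864734299515, 191.03864734299515) (269, 188, 7, 7) 34.5
bolt (array([ 0.5304293 , -0.04528707,  0.07864506]), np.float64(0.002122886481702688))
top ray z=.09 [ 0.52973369 -0.04422484  0.09      ] scene z=.085 [ 0.53229958 -0.04924077  0.085     ]
[0.5504 0.0318 0.1035] 0.0016
[ 0.5621 -0.1211  0.1048] 0.0058
[0.496  0.0323 0.101 ] 0.002
```

jog_arm(increments=[-1,0.2,-0.06,0.1,0.08,-1,0.03,0,0.4,0,-1,0,0,0.5,0,-1,0,0,0.5,0,-1,0,0,0.4,0,-1,0,0,0.2,0,-1,0,0,0,0])

```text
clock: 6.32
ee_pos: [0.5299, -0.3286, 0.1049]
tool_rot: [1.0, 0.026, 0.001, -0.004]
force: [-0.8, 0.7, -1.7]
opening: 0.0245
```

```bash
python3 go.py .528 -.339 .023 .04
```

```text
t 6.3167 pos [ 0.5299 -0.3286  0.1049] psi 0.0511 zaxis [ 0.001   0.0084 -1.    ] F [-0.8  0.7 -1.7] op 0.0245
tool shift /50mm [-0.051  0.22   1.636] turn/.5 0.022
```

jog_arm(increments=[-1,-0.05,0.22,0.2,0,-1,0,0,0.4,0,-1,0,0,0.4,0,-1,0,0,0.2,0,-1,0,0,0.1,0,-1,0,0,0,0])

```text
clock: 6.82
ee_pos: [0.531, -0.3408, 0.0416]
tool_rot: [1.0, 0.027, 0.003, -0.002]
force: [-0.5, -0.2, -2.0]
opening: 0.0244
```

```bash
python3 go.py .528 -.339 .0205 .04; python3 - <<'E'
from h import *;from station import snapshot
import pickle
s=snapshot("scene");u=snapshot("top");pickle.dump((s,u),open("p.pkl","wb"))
cv2.imwrite("pics/c5.png",cv2.resize(np.hstack([s["image"][215:325,140:250,::-1],u["image"][150:260,310:410,::-1]]),None,fx=3.5,fy=3.5,interpolation=cv2.INTER_CUBIC))
E
```

```text
t 6.8167 pos [ 0.531  -0.3408  0.0416] psi 0.0548 zaxis [ 0.0061  0.0047 -1.    ] F [-0.5 -0.2 -2. ] op 0.0244
tool shift /50mm [-0.061 -0.038  0.422] turn/.5 0.03
```

View pics/c5.png

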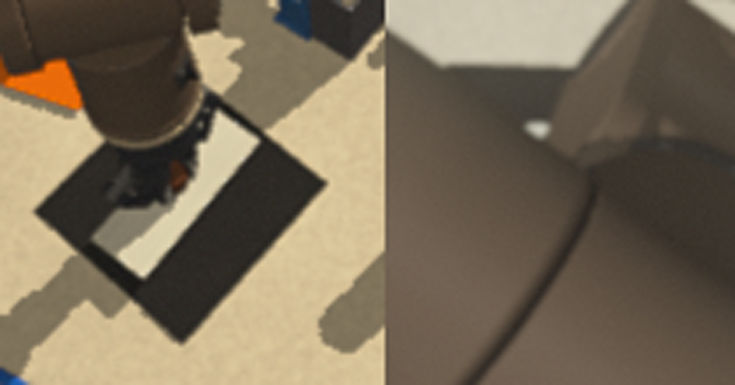

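```bash
python3 - <<'E'
import pickle;from h import *
s,u=pickle.load(open("p.pkl","rb"))
f=lambda x,y:(x/3.5+140-.4,y/3.5+215-.4)
for q in((260,140),(143,280),(95,240),(177.5,190)):print(onz(s,*f(*q),.034).round(4))
print("mat");
for q in((325,183),(182,342),(37,212),(181,197.5)):print(onz(s,*f(*q),.003).round(4))
E
```

```text
[ 0.5599 -0.2567  0.034 ]
[ 0.5692 -0.4236  0.034 ]
[ 0.5087 -0.4246  0.034 ]
[ 0.5337 -0.3427  0.034 ]
mat
[ 0.6278 -0.242   0.003 ]
[ 0.6255 -0.4377  0.003 ]
[ 0.4332 -0.4354  0.003 ]
[ 0.5296 -0.3396  0.003 ]
```

jog_arm(increments=[-1,-0.08,-0.05,0.1,0,-1,0,0,0.12,0,-1,0,0,0.08,0,-1,0,0,0.05,0,-1,0,0,0,0])

```text
clock: 7.33
ee_pos: [0.5287, -0.3397, 0.0268]
tool_rot: [1.0, 0.027, 0.006, -0.0]
force: [-0.6, -0.3, -1.4]
opening: 0.0243
```

```bash
python3 go.py .527 -.337 .0205 .04
```

```text
t 7.3333 pos [ 0.5287 -0.3397  0.0268] psi 0.0548 zaxis [ 0.011   0.0012 -0.9999] F [-0.6 -0.3 -1.4] op 0.0243
tool shift /50mm [-0.032 -0.055  0.126] turn/.5 0.03
```

jog_arm(increments=[-1,-0.03,-0.05,0.06,0,-1,0,0,0.06,0,-1,0,0,0.03,0])

```text
clock: 7.58
ee_pos: [0.5273, -0.3374, 0.0196]
tool_rot: [1.0, 0.028, 0.006, -0.0]
force: [-10.0, 3.3, 43.6]
opening: 0.0242
```

```bash
python3 go.py .527 -.337 .0205 .04
```

```text
t 7.5833 pos [ 0.5273 -0.3374  0.0196] psi 0.055 zaxis [ 1.170e-02  5.000e-04 -9.999e-01] F [-10.    3.3  43.6] op 0.0242
tool shift /50mm [-0.005 -0.008 -0.017] turn/.5 0.03
```

jog_arm(increments=[-1,0,0,-0.02,0,-1,0,0,0,0])

```text
clock: 7.75
ee_pos: [0.5274, -0.3374, 0.0208]
tool_rot: [1.0, 0.028, 0.006, 0.0]
force: [0.2, -0.2, -1.0]
opening: 0.0248
```

jog_arm(increments=[-1,0,0,0.015,0,1,0,0,0,0,1,0,0,0,0,1,0,0,0,0,1,0,0,0,0,1,0,0,0,0,1,0,0,0,0,1,0,0,0,0,1,0,0,0,0,1,0,0,0,0])

```text
clock: 8.58
ee_pos: [0.5277, -0.3375, 0.0196]
tool_rot: [1.0, 0.028, 0.006, 0.0]
force: [-0.1, -0.1, -0.2]
opening: 0.0858
```

```bash
python3 go.py .527 -.337 .2 .08
```

```text
t 8.5833 pos [ 0.5277 -0.3375  0.0196] psi 0.0552 zaxis [ 1.230e-02  1.000e-04 -9.999e-01] F [-0.1 -0.1 -0.2] op 0.0858
tool shift /50mm [ 0.032 -0.008 -3.607] turn/.5 -0.05
```

Released. Next I'll go straight up, then back above the slot.

jog_arm(increments=[1,0,0,-0.2,0,1,0,0,-0.4,0,1,0,0,-0.6,0,1,0,0,-0.7,0,1,0,0,-0.7,0,1,0,0,-0.7,-0.05,1,0,0,-0.5,0,1,0,0,0,0])

```text
clock: 9.25
ee_pos: [0.5235, -0.3364, 0.2211]
tool_rot: [0.999, 0.041, 0.005, -0.001]
force: [0.7, -1.0, 0.4]
opening: 0.0853
```

```bash
python3 go.py .530 -.046 .2 .078
```

```text
t 9.25 pos [ 0.5235 -0.3364  0.2211] psi 0.0812 zaxis [ 0.009   0.0023 -1.    ] F [ 0.7 -1.   0.4] op 0.0853
tool shift /50mm [ 0.596 -5.777  0.436] turn/.5 0.006
```

jog_arm(increments=[1,0.03,-0.3,0,0,1,0.06,-0.6,0,0,1,0.07,-0.7,0,0,1,0.07,-0.7,0,0,1,0.07,-0.7,0,0,1,0.07,-0.7,0,0,1,0.07,-0.7,0,0,1,0.06,-0.6,0,0,1,0.04,-0.4,0,0,1,0.03,-0.2,0,0,1,0,0,0,0])

```text
clock: 10.17
ee_pos: [0.5238, -0.0386, 0.2223]
tool_rot: [0.999, 0.038, 0.005, -0.0]
force: [-0.4, -0.0, 0.9]
opening: 0.0854
```

```bash
python3 go.py .530 -.046 .13 .078;  python3 - <<'E'
from h import *;from station import snapshot
import pickle
s=snapshot("scene");u=snapshot("top");pickle.dump((s,u),open("q.pkl","wb"))
cv2.imwrite("pics/c6.png",cv2.resize(np.hstack([s["image"][150:330,140:290,::-1],u["image"][130:310,260:410,::-1]]),None,fx=2.6,fy=2.6,interpolation=cv2.INTER_CUBIC))
E
```

```text
t 10.1667 pos [ 0.5238 -0.0386  0.2223] psi 0.0767 zaxis [ 9.e-03  7.e-04 -1.e+00] F [-0.4 -0.   0.9] op 0.0854
tool shift /50mm [0.096 0.158 1.848] turn/.5 -0.003
```

View pics/c6.png

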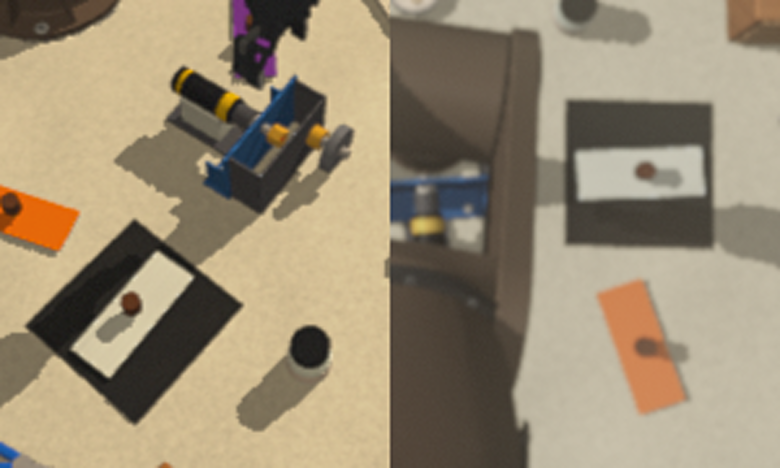

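Picture: the cover lies flat in the middle of the mat, at top crop (640,172) against the mat centre (640,173). The bolt head is visible at (275,133). I'll now descend into the slot.

jog_arm(increments=[1,0.1,0.15,0.2,0,1,0,0,0.5,0,1,0,0,0.5,0,1,0,0,0.3,0,1,0,0,0,0])

```text
clock: 10.68
ee_pos: [0.5333, -0.0555, 0.1435]
tool_rot: [0.999, 0.035, 0.007, 0.001]
force: [-1.0, 0.5, -0.6]
opening: 0.0858
```

```bash
python3 go.py .530 -.046 .06 .078
```

```text
t 10.6833 pos [ 0.5333 -0.0555  0.1435] psi 0.071 zaxis [ 0.0138 -0.0019 -0.9999] F [-1.   0.5 -0.6] op 0.0858
tool shift /50mm [-0.075 -0.2    1.668] turn/.5 -0.014
```

jog_arm(increments=[1,-0.08,-0.2,0,-0.014,1,0,0,0.2,0,1,0,0,0.2,0,1,0,0,0,0])

```text
clock: 11.02
ee_pos: [0.5291, -0.0487, 0.1217]
tool_rot: [0.999, 0.037, 0.007, 0.001]
force: [-0.8, 1.0, -0.7]
opening: 0.0855
```

```bash
python3 go.py .530 -.046 .06 .078
```

```text
t 11.0167 pos [ 0.5291 -0.0487  0.1217] psi 0.0744 zaxis [ 0.0136 -0.0023 -0.9999] F [-0.8  1.  -0.7] op 0.0855
tool shift /50mm [ 0.005 -0.057  1.234] turn/.5 -0.007
```

jog_arm(increments=[1,0,-0.05,0.2,0,1,0,0,0.2,0,1,0,0,0.2,0,1,0,0,0,0])

```text
clock: 11.35
ee_pos: [0.5305, -0.0463, 0.0897]
tool_rot: [0.999, 0.037, 0.008, 0.002]
force: [-0.3, 0.0, -0.6]
opening: 0.0853
```

```bash
python3 go.py .530 -.046 .06 .078
```

```text
t 11.35 pos [ 0.5305 -0.0463  0.0897] psi 0.0747 zaxis [ 0.0162 -0.0027 -0.9999] F [-0.3  0.  -0.6] op 0.0853
tool shift /50mm [-0.018 -0.009  0.593] turn/.5 -0.007
```

jog_arm(increments=[1,-0.02,0,0.2,-0.007,1,0,0,0.2,0,1,0,0,0.15,0,1,0,0,0.04,0,1,0,0,0,0])

```text
clock: 11.77
ee_pos: [0.53, -0.0463, 0.0573]
tool_rot: [0.999, 0.039, 0.008, 0.002]
force: [0.4, -0.4, 0.4]
opening: 0.0854
```

```bash
python3 go.py .530 -.046 .06 .078
```

```text
t 11.7667 pos [ 0.53   -0.0463  0.0573] psi 0.0786 zaxis [ 0.0153 -0.0026 -0.9999] F [ 0.4 -0.4  0.4] op 0.0854
tool shift /50mm [ 0.001 -0.006 -0.055] turn/.5 0.001
```

jog_arm(increments=[-1,0,0,0,0,-1,0,0,0,0,-1,0,0,0,0,-1,0,0,0,0,-1,0,0,0,0,-1,0,0,0,0,-1,0,0,0,0,-1,0,0,0,0,-1,0,0,0,0,-1,0,0,0,0])

```text
clock: 12.6
ee_pos: [0.5309, -0.0469, 0.0587]
tool_rot: [0.999, 0.039, 0.009, 0.002]
force: [0.7, -0.8, -4.0]
opening: 0.0238
```

```bash
python3 go.py .530 -.046 .06 .078
```

```text
t 12.6 pos [ 0.5309 -0.0469  0.0587] psi 0.0784 zaxis [ 0.0172 -0.0033 -0.9998] F [ 0.7 -0.8 -4. ] op 0.0238
tool shift /50mm [-0.016 -0.019 -0.027] turn/.5 0.001
```

jog_arm(increments=[-1,0,0,0,0,-1,0,0,0,0,-1,0,0,0,0,-1,0,0,0,0,-1,0,0,0,0,-1,0,0,0,0,-1,0,0,0,0,-1,0,0,0,0,-1,0,0,0,0,-1,0,0,0,0,-1,0,0,0,0,-1,0,0,0,0])

```text
clock: 13.6
ee_pos: [0.5309, -0.0469, 0.0586]
tool_rot: [0.999, 0.039, 0.008, 0.002]
force: [0.7, -0.9, -4.2]
opening: 0.0235
```

```bash
python3 go.py .530 -.046 .06 .078;  python3 - <<'E'
from h import *;from station import snapshot,get_state
import pickle
print(get_state()["wrist_torque"])
s=snapshot("scene");pickle.dump(s,open("r1.pkl","wb"))
cv2.imwrite("pics/c7.png",cv2.resize(s["image"][170:230,205:285,::-1],None,fx=8,fy=8,interpolation=cv2.INTER_CUBIC))
E
```

```text
t 13.6 pos [ 0.5309 -0.0469  0.0586] psi 0.0785 zaxis [ 0.0171 -0.0033 -0.9998] F [ 0.7 -0.9 -4.2] op 0.0235
tool shift /50mm [-0.015 -0.019 -0.028] turn/.5 0.001
[-0.04591891 -0.07504095 -0.0422318 ]
```

View pics/c7.png

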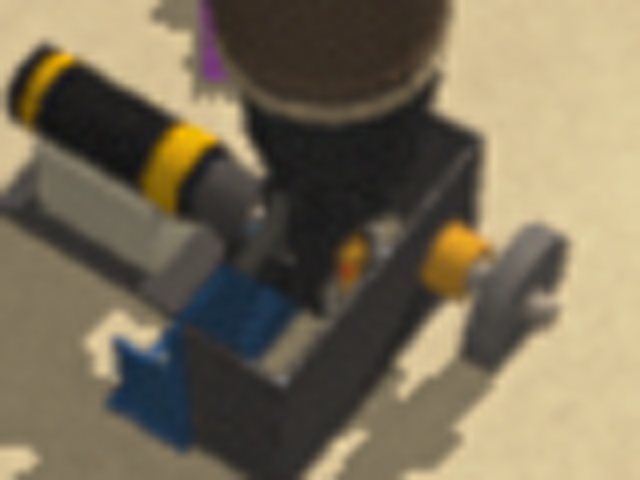

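The picture shows the brass head between the fingers at crop (350,260). I'll check whether it is still over a longer hold.

jog_arm(increments=[-1,0,0,0,0,-1,0,0,0,0,-1,0,0,0,0,-1,0,0,0,0,-1,0,0,0,0,-1,0,0,0,0,-1,0,0,0,0,-1,0,0,0,0,-1,0,0,0,0,-1,0,0,0,0,-1,0,0,0,0,-1,0,0,0,0])

```text
clock: 14.65
ee_pos: [0.5308, -0.0469, 0.0586]
tool_rot: [0.999, 0.039, 0.008, 0.002]
force: [0.8, -0.9, -4.7]
opening: 0.0234
```

jog_arm(increments=[-1,0,0,0,0,-1,0,0,0,0,-1,0,0,0,0,-1,0,0,0,0,-1,0,0,0,0,-1,0,0,0,0,-1,0,0,0,0,-1,0,0,0,0,-1,0,0,0,0,-1,0,0,0,0,-1,0,0,0,0,-1,0,0,0,0])

```text
clock: 15.65
ee_pos: [0.5308, -0.0469, 0.0586]
tool_rot: [0.999, 0.039, 0.008, 0.002]
force: [0.9, -0.3, -3.4]
opening: 0.0237
```

jog_arm(increments=[-1,0,0,0,0,-1,0,0,0,0,-1,0,0,0,0,-1,0,0,0,0,-1,0,0,0,0,-1,0,0,0,0,-1,0,0,0,0,-1,0,0,0,0,-1,0,0,0,0,-1,0,0,0,0,-1,0,0,0,0,-1,0,0,0,0])

```text
clock: 16.65
ee_pos: [0.5309, -0.0469, 0.0587]
tool_rot: [0.999, 0.039, 0.008, 0.002]
force: [0.8, -1.0, -4.5]
opening: 0.0237
```

```bash
python3 go.py .530 -.046 .06 .078;  python3 - <<'E'
from h import *;from station import snapshot,get_state
import pickle
a=pickle.load(open("r1.pkl","rb"))["image"].astype(int);o=pickle.load(open("scene.pkl","rb"))["image"].astype(int)
b0=pickle.load(open("q.pkl","rb"))[0]["image"].astype(int)
b=snapshot("scene")["image"].astype(int)
for n,r in(("bolt head",np.s_[196:208,244:254]),("socket/runner",np.s_[170:200,205:235]),("wheel",np.s_[195:220,255:280]),("bench",np.s_[300:384,0:100])):
    d=abs(a[r]-b[r]);print(n,d.mean().round(2),d.max())
d=abs(o-b).max(2)>60;d=cv2.morphologyEx(d.astype(np.uint8),cv2.MORPH_OPEN,np.ones((2,2)))
n,l,st,c=cv2.connectedComponentsWithStats(d);print([x.tolist() for x in st[1:] if x[4]>8])
E
```

```text
t 16.65 pos [ 0.5309 -0.0469  0.0587] psi 0.0786 zaxis [ 0.0171 -0.0033 -0.9998] F [ 0.8 -1.  -4.5] op 0.0237
tool shift /50mm [-0.015 -0.019 -0.027] turn/.5 0.001
bolt head 1.21 7
socket/runner 0.95 9
wheel 0.81 8
bench 1.19 12
[[0, 0, 23, 42, 678], [37, 0, 124, 58, 3464], [98, 0, 23, 10, 142], [159, 0, 37, 36, 784], [180, 37, 10, 10, 53], [196, 43, 83, 177, 5842], [0, 52, 4, 5, 16], [0, 62, 5, 4, 16], [168, 82, 35, 43, 911], [249, 128, 5, 3, 13], [22, 163, 61, 39, 544], [125, 178, 9, 6, 31], [77, 185, 72, 73, 1208], [0, 198, 27, 33, 488], [8, 222, 52, 39, 406], [169, 248, 46, 48, 861], [24, 269, 142, 85, 5388]]
```

```bash
python3 -c "
from station import *;finish_job()"
```

```text
the job is handed in; nothing more can be done
```

The job is handed in with the bolt head held still. I lifted the aluminium cover by its knob, set it down flat in the middle of the black mat, then reached into the slot and gripped the hex head along the bracket's y. It finished at about 17 s of the 64 s allowed.

**Bolt:** over the last 3 s the finger opening stayed at 23.4–23.7 mm. The image patch of the head changed by 1.2 grey levels on average, which is the same as the noise on the bare bench, so it was not turning. A free bolt would have turned 0.36 rad in that time.

**Cover:** in the last picture of it, it lay flat and was centred on the mat to within a few mm.

**Checks that were not clean:**
- **Set-down force:** the wrist briefly read about 44 N as the cover met the mat. I eased that off before opening the fingers.
- **Opening readings:** the 26 mm knob read 24 mm, so the reading looks about 2 mm low. On that basis the 24 mm head's 23.7 mm could mean it is not perfectly square in the fingers.
- **Side load:** about 4.5 N of vertical force remains on the tool while it holds the bolt.
- **Other items:** an image comparison from before and after showed large changed areas. I took these to be the arm, its shadow and the moved cover, but did not check every bystander one by one.

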